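Scan the spice bin, then hold its lid half open

ROBOT

A 7-joint arm with a two-finger parallel gripper is mounted at the origin on the work surface. World frame = base frame: x ahead of the robot, y to its left, z up, the work surface at z = 0. Lengths are in m, angles in rad, forces in N, time in s.
With the tool pointing down it reaches from about 0.375 to 0.925 m from the base axis. Payload 3.1 kg.
Tool frame: the origin (TCP) lies at the very end of the fingers, on their centre line; the grasp point (between the pads) lies 19 mm behind it; x points along the fingers, y is the direction in which the jaws open and shut, and the axes are right-handed (so a half turn about x gives the same grasp; the last joint's range is limited). The gripper opens to 85 mm and grips with 20 to 120 N. Pads are 22 mm wide; open, the fingers measure 114 mm over their backs; the gripper's body (76 mm by 85 mm) begins 54 mm behind the grasp point. The pads swing forward as they close: fully open they stand 13 mm farther back than shut.
Start: joints at [-1.223, 0.383, 0.044, 1.598, -0.018, 1.161, -0.05], TCP at [0.28, 0.586, 0.231] pointing down, gripper open.
Joint ranges: [-2.61, 2.61], [-0.41, 2.15], [-1.48, 1.57], [0, 2.5], [-1.57, 4.71], [0.05, 1.97], [-2.85, 2.85]. Speed limits (rad/s): [2.79, 2.79, 3.14, 3.14, 3.14, 3.14, 3.14].

INTERFACE

Orientations are given as a unit quaternion [w, x, y, z].
In Python, from plant import r gives the robot as it stands.
- The arm moves only by the tool play_rows, never from a script. Its argument "plan" is a list of rows, each a list of 7 numbers: the shift along the tool's x, y, z in m, then the turn, a rotation vector about the tool's x, y, z in rad, then the finger opening in m, from 0 to 0.0854. A call has 1 to 20 rows; each row is the pose to reach, as a shift and turn from the pose commanded when the call began, along the tool's axes at that moment; what a row does not reach only later rows make up. A row lasts 1/8 s, in which the tool goes at most 62.5 mm and 10.7 degrees, less where a joint would pass 70% of its speed; a pose out of reach is approached as far as the arm can. A call with a gripper value outside its range is refused whole. The fingers move at their own pace and stop on an object; "squeeze" is the grip in N (left out, the last holds). Time passes only in rows, so rows that repeat a pose let the fingers close. It gives the time, the measured TCP pose, the force and the opening at its end, in the units of the state.
- r.get_obs(): the state, without advancing time (a new reading comes with each control period).
- r.get_image(name): name is "side" or "top"; returns the picture (420x560x3 uint8, red, green, blue); there is no depth.
- r.get_calibration(name): a dict with "K" (3x3 intrinsics, pixels), "k1" (the pictures are not rectified: a ray, as slopes to the right and down, at radius r is drawn at 1 + k1 r^2 times it, then the intrinsics apply), "pose" (4x4, takes a point from camera to world coordinates). Camera axes: x right, y up, looking along -z (the intrinsics and any distortion apply to the point x, -y, -z); pixel columns grow to the right and rows downward; lengths in m; the calibration is good to about 2 mm. A picture is of the moment at which its call begins. get_calibration takes no time and is no camera call.
- r.job_done(): hands the job in, once; it reports no verdict.
The state is a dict: "time_s": time; "q": joint angles; "joint_vel": joint speeds; "effort": joint torques, N m; "tcp_pos": TCP position; "orientation": TCP orientation; "ft_force": force on the tool from outside, world axes, zero at the start; "torque": the same for the moment, N m; "width": opening from 0.0 (shut) to 1.0 (fully open).
Only numpy, scipy, OpenCV 4.12 (cv2) and the standard library are available. Lean on these libraries where they do the work, as an engineer would, in place of code of your own. Each camera call takes 0.05 s, during which the arm holds its last target. There are 200 camera calls.

TASK

Pick up the hand scanner from its rubber mat and aim it, level and square to the front, at the barcode label on the wider of the two lidded spice bins, from roughly 5 to 10 cm away, holding it steady for a full second while the lids are shut; then lay the scanner back down flat on its mat. Then lift the lid of that same bin by its bar and keep holding it open at 45 degrees (within about 5 degrees) so that the bin can be refilled: the lid falls shut if let go, so finish while still holding it at that angle. Leave the narrow bin shut and do not disturb the bowl, the jar or the mortar.

Things in the scene. Friction and masses are not known exactly. Their poses are not given: they have to be found in the camera images.
- scanner: stick-shaped hand scanner, grey plastic with a round black trigger on top (28 ahead of the middle, so nearer the nose) and a black window at its nose, 130 long (its x) x 40 wide (y) x 36 tall (z), about 0.16 kg, lying loose on the mat. Origin: centre of its underside; +x points out of the nose, z up. The middle of its length is free to grip across the 40 mm width.
- scanner_nose (a point): centre of the scanner's reading window, 65 mm ahead of the scanner's origin along its x and 18 mm above its underside; same axes as the scanner. It reads straight along +x.
- mat: fixed square black rubber mat, 180 x 180 x 3 thick, on the left or right of the bins and nearer the robot. Origin: centre of its underside on the table; z up.
- wide_bin: fixed wooden bin, the wider one: 180 deep (x) x 220 wide (y) x 120 tall, walls 9 thick, with a hinged dark wooden lid on top. Origin: centre of its underside; -x is its front (towards the robot), z up. The two bins stand side by side, the wide one left or right. A steel label holder 74 wide slopes back at 45 degrees on its front, its lower edge 35 in front of the wall.
- wide_label (a point): centre of the white 62 x 38 barcode label on the wide bin's sloping holder: 109 in front of the bin's origin (at -x) and 70 above the table; bin axes. The label faces forward (-x) and up at 45 degrees.
- wide_hinge (a point): hinge axis of the wide bin's lid, at the middle of the bin's far top rim: 90 behind the bin's origin (+x), 120.5 above the table; the axis runs along the bin's y. Bin axes.
- wide_lid (a joint): angle of the wide bin's lid in rad: 0 shut, 0.785 = open at 45 degrees, stop at 1.5. The front edge rises. The hinge is free, with no spring: the lid (about 0.35 kg, a dark wooden panel 185 from hinge to front edge x 226 x 8 thick, its underside level with the hinge axis) falls shut from every angle.
- wide_bar (a point): middle of the wide lid's bar handle: a round steel bar 12 in diameter, parallel to the hinge, 110 long between two posts, its axis 155 from the hinge towards the front and 52 above the lid's underside (38 clear under it). Lid axes. A round bar can turn between fingers that pinch it.
- narrow_lid (a joint): angle of the narrow bin's lid in rad, 0 shut; must stay shut.
- narrow_bin: fixed wooden bin like the wide one but only 130 wide (y); 180 deep, 120 tall, with the same kind of lid, bar (90 long) and label. Leave it alone. Origin: centre of its underside; -x is its front.
- bowl: bystander: square white bowl with clear crystal lumps, 130 x 130, about 80 tall, loose. Origin: centre of its underside, z up.
- jar: bystander: amber glass jar with a steel cap, 68 diameter, 140 tall, loose. Origin: centre of its underside, z up.
- mortar: bystander: brass mortar with a pestle in it, 90 diameter, 130 tall with the pestle, loose. Origin: centre of its underside, z up.
Not all that is in view belongs to the job. Of the things that look like the scanner, the largest one is meant.

How it is judged:
By the outcome, as a careful person would: the job done as asked, in the order asked, and still so for the second after the job is handed in, while the arm keeps its last pose, push and grip.
It also fails if it takes over 72 s, if anything falls off the work surface, if the arm or the gripper's body presses on something with over 40 N, if the wrist force passes 120 N, or if a joint passes its speed limit or range.

## Working session

There is one attempt and no reset: what is moved stays moved. The work goes in short steps, Python scripts to look and compute and a tool call to move; the robot and the scene stay as the last step left them, time stands still between calls to the robot, and variables do not carry over. Pictures are saved under pics/ and viewed, about 8 in all and at most 12, crops included, and the job is handed in when it is done.

Besides the shell and the picture viewer there is one more tool, called by a JSON object that holds its "name" and its "arguments". play_rows: Moves the arm, as the interface text tells. Its arguments: {"type":"object","properties":{"plan":{"type":"array","items":{"type":"array","items":{"type":"number"}}},"squeeze":{"type":"number"}},"required":["plan"]}

```bash
ls; mkdir -p pics
python3 - <<'E'
from plant import r
import cv2
for n in("side","top"):
    im=r.get_image(n); cv2.imwrite(f"pics/{n}0.png",im[:,:,::-1])
    c=r.get_calibration(n); print(n,c["K"],c["k1"],c["pose"])
print(r.get_obs())
E
```

```text
pics
side [[489.87189302   0.         285.36121646]
 [  0.         489.87189302 210.13967758]
 [  0.           0.           1.        ]] -0.10151476346877397 [[ 0.83938037  0.29673816 -0.4553977  -0.206832  ]
 [-0.5430418   0.49384527 -0.6791336  -1.2439323 ]
 [ 0.02337114  0.8173514   0.57566525  1.13602651]
 [ 0.          0.          0.          1.        ]]
top [[452.286365     0.         287.66299907]
 [  0.         452.286365   211.02586158]
 [  0.           0.           1.        ]] -0.06335672964550647 [[ 0.11961632  0.97267363 -0.1989923   0.34503549]
 [-0.99279917  0.1158823  -0.0303495  -0.09179496]
 [-0.00646048  0.20118969  0.979531    1.30808848]
 [ 0.          0.          0.          1.        ]]
{'time_s': 0.1, 'q': array([-1.22284031,  0.38374514,  0.04383214,  1.59948706, -0.01788909,
        1.16119528, -0.04991472]), 'joint_vel': array([ 0.00095546, -0.00302521, -0.00010326, -0.00325406,  0.0015888 ,
        0.00169158,  0.00071059]), 'effort': array([ 3.04632347e-03, -4.34723318e+01,  1.02942802e+00, -2.50453699e+01,
        1.08139490e-02,  5.37907938e-03, -9.17043081e-06]), 'tcp_pos': array([0.27986162, 0.58568194, 0.22998545]), 'orientation': array([ 0.68947829,  0.15542034,  0.68976548, -0.15712344]), 'ft_force': array([-0.48625059,  0.38480926, -0.01508673]), 'torque': array([ 0.0144141 ,  0.00012075, -0.00857765]), 'width': 0.9996397060736415}
```

View pics/side0.png

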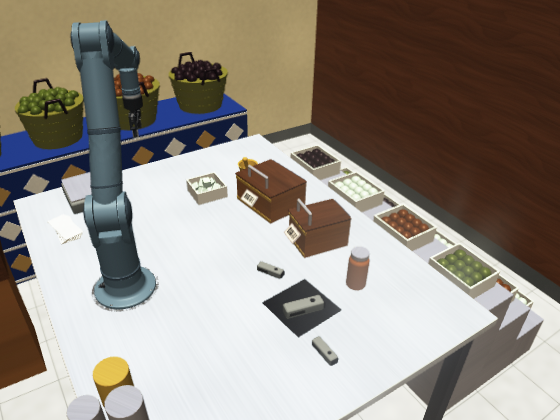

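View pics/top0.png

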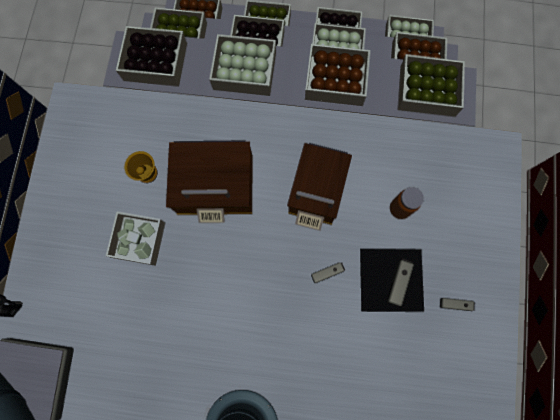

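The side view shows the mat around (302,306) with a scanner on it at (303,305), and smaller lookalikes at (270,269) and (325,350). The wide bin is at (271,190) and the narrow one at (320,225).

In the top view the lookalikes are at (328,272), (401,283) and (458,304). The one at (401,283) lies on the mat and is the longest, so it is the candidate. I'll measure it and check an enlarged crop.

```bash
cat > h.py <<'E'
from plant import r
import cv2, numpy as np
from scipy.spatial.transform import Rotation as R
C={n:r.get_calibration(n) for n in("side","top")}
def rays(n,px):
    c=C[n]; u=cv2.undistortPoints(np.array(px,float).reshape(-1,1,2),np.array(c["K"]),np.array([c["k1"],0,0,0.]))[:,0]
    P=np.array(c["pose"]); d=np.c_[u[:,0],-u[:,1],-np.ones(len(u))]@P[:3,:3].T
    return P[:3,3],d
def plane(n,px,z):
    o,d=rays(n,px); return o+d*((z-o[2])/d[:,2])[:,None]
def proj(n,p):
    c=C[n];P=np.array(c["pose"]); q=(np.array(p,float).reshape(-1,3)-P[:3,3])@P[:3,:3]
    q=q*[1,-1,-1]; return cv2.projectPoints(q,np.zeros(3),np.zeros(3),np.array(c["K"]),np.array([c["k1"],0,0,0.]))[0][:,0]
def blob(mask,x0,y0,x1,y1,k=0):
    m=np.zeros_like(mask,dtype=np.uint8); m[y0:y1,x0:x1]=mask[y0:y1,x0:x1]*255
    if k: m=cv2.morphologyEx(m,cv2.MORPH_CLOSE,np.ones((k,k),np.uint8))
    cs=cv2.findContours(m,cv2.RETR_EXTERNAL,cv2.CHAIN_APPROX_NONE)[0]
    return max(cs,key=cv2.contourArea)
def Rt(): return R.from_quat(r.get_obs()["orientation"],scalar_first=True)
E
python3 - <<'E'
from h import *
im=cv2.imread("pics/top0.png"); hsv=cv2.cvtColor(im,cv2.COLOR_BGR2HSV)
v=hsv[...,2]
mat=blob(v<45,345,235,440,325,15); sc=blob(v>60,370,252,418,309,5)
mp=cv2.boxPoints(cv2.minAreaRect(mat)); 
print("mat",plane("top",mp,.003).round(4).tolist(), plane("top",mp,.003).mean(0))
for nm,c,z in(("sc",sc,.039),("d1",blob(v<125,305,255,350,290,5),.03),("d2",blob(v<125,435,292,482,315,5),.03)):
    b=cv2.boxPoints(cv2.minAreaRect(c)); w=plane("top",b,z); print(nm,b.round(1).tolist(),w[:,:2].round(4).tolist(),np.linalg.norm(np.diff(w,axis=0),axis=1).round(4))
# bar & lid of wide
bar=blob((hsv[...,1]<70)&(v>70),175,180,240,200); b=cv2.boxPoints(cv2.minAreaRect(bar)); print("bar",b.tolist()); w=plane("top",b,.1755); print(w.round(4).tolist())
lab=blob((v>135)&(hsv[...,1]<80),190,205,230,228,5); b=cv2.boxPoints(cv2.minAreaRect(lab)); print("lab",b.tolist(),plane("top",[b.mean(0)],.07))
o=np.vstack([cv2.resize(im[225:325,300:490],None,fx=4,fy=4,interpolation=2)[:, :760],])
a=cv2.resize(im[130:235,150:270],None,fx=4,fy=4,interpolation=2)
cv2.imwrite("pics/c1.png",cv2.resize(o,(760,400))); cv2.imwrite("pics/c2.png",a)
E
```

```text
mat [[0.5234, -0.273, 0.003], [0.5448, -0.4556, 0.003], [0.3681, -0.4672, 0.003], [0.3478, -0.289, 0.003]] [ 0.44603954 -0.37122625  0.003     ]
sc [[388.3999938964844, 301.8999938964844], [401.0, 259.70001220703125], [413.1000061035156, 263.29998779296875], [400.6000061035156, 305.5]] [[0.3815, -0.3596], [0.5019, -0.3855], [0.4957, -0.4204], [0.3755, -0.3939]] [0.1232 0.0354 0.1231]
d1 [[304.0, 275.5], [341.20001220703125, 260.0], [345.8999938964844, 271.1000061035156], [308.6000061035156, 286.70001220703125]] [[0.4267, -0.1197], [0.4824, -0.2194], [0.4528, -0.2354], [0.3975, -0.1361]] [0.1142 0.0337 0.1137]
d2 [[433.8999938964844, 307.3999938964844], [436.1000061035156, 292.3999938964844], [476.70001220703125, 298.20001220703125], [474.5, 313.20001220703125]] [[0.3809, -0.4894], [0.4228, -0.4928], [0.4195, -0.6085], [0.3775, -0.6044]] [0.042  0.1158 0.0421]
bar [[181.0, 189.0], [226.0, 189.0], [226.0, 193.0], [181.0, 193.0]]
[[0.6003, 0.2252, 0.1755], [0.614, 0.1087, 0.1755], [0.6035, 0.1072, 0.1755], [0.5898, 0.2234, 0.1755]]
lab [[190.0, 211.0], [229.0, 211.0], [229.0, 227.0], [190.0, 227.0]] [[0.54815307 0.16062929 0.07      ]]
```

View pics/c1.png

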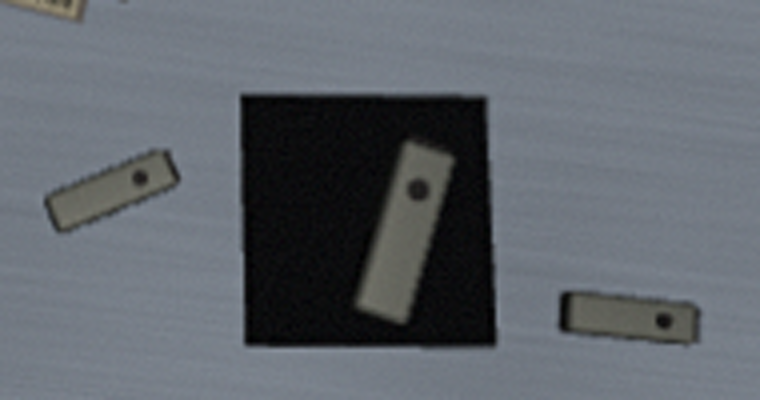

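View pics/c2.png

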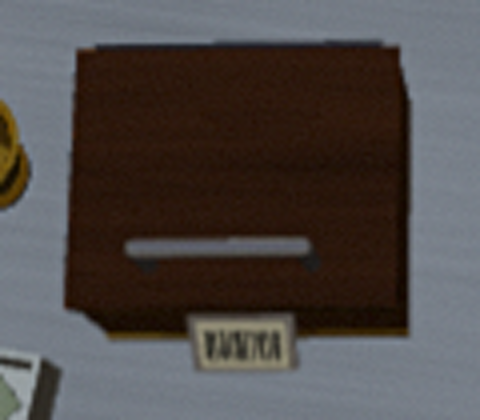

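The crop confirms that the scanner on the mat is clearly the largest: its trigger is at about (404.5,272.3) and its nose points away from the robot. The lid corners, bar and label of the wide bin are readable in the second crop. Next I'll take the same features from the side view.

Run:
```python
import cv2
im=cv2.imread("pics/side0.png")
a=cv2.resize(im[145:265,175:375],None,fx=4,fy=4,interpolation=2)
cv2.imwrite("pics/c3.png",a)
```

```text
(no output)
```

View pics/c3.png

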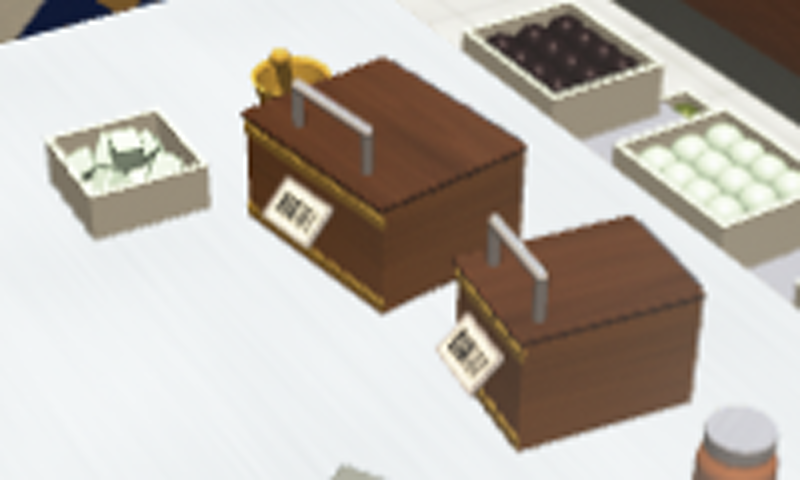

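The side crop shows the wide bin's lid corners at crop (244,114), (384,57), (525,148) and (388,207). The bar ends are at (294,84) and (373,132), and the label centre is at (297,213). I'll fit the bin pose to these points and the scanner pose in both views.

Run:
```python
from h import *
from scipy.optimize import least_squares
f=lambda a,o:(np.array(a,float)+.5)/4-.5+o
side=f([(244,114),(384,57),(525,148),(388,207),(294,84),(373,132),(297,213),(383,311)],[175,145])
top=f([(66,307),(78,50),(400,45),(126,248),(310,245),(243,342)],[150,130])
L=dict(fl=(-.095,.113,.1285),bl=(.09,.113,.1285),br=(.09,-.113,.1285),fr=(-.095,-.113,.1285),b1=(-.065,.055,.1785),b2=(-.065,-.055,.1785),lab=(-.109,0,.07),bot=(-.09,-.11,0))
S=np.array([L[k] for k in"fl bl br fr b1 b2 lab bot".split()]);T=np.array([L[k] for k in"fl bl br b1 b2 lab".split()])
def X(p,m): return R.from_euler("z",p[2]).apply(m)+[p[0],p[1],0]
def res(p): return np.r_[proj("side",X(p,S))-side,proj("top",X(p,T))-top]
s=least_squares(lambda p:res(p).ravel(),[.66,.18,.1],loss="soft_l1"); p=s.x
print("bin",p.round(4),np.degrees(p[2])); print(res(p).round(1).tolist())
for k in("lab","b1","b2"): print(k,X(p,np.array([L[k]])).round(4))
# scanner trigger
for n,(x0,y0,x1,y1) in dict(side=(306,293,320,307),top=(398,266,411,280)).items():
    g=cv2.cvtColor(cv2.imread(f"pics/{n}0.png"),cv2.COLOR_BGR2GRAY)[y0:y1,x0:x1].astype(float)
    print(n); print(g.astype(int)) if n=="side" else 0
    t=(g<np.median(g)*.75); 
    nl,lb,st,ce=cv2.connectedComponentsWithStats(t.astype(np.uint8)); print(st[1:,4],ce[1:]+[x0,y0]); 
    for c in ce[1:]: print(plane(n,[c+[x0,y0]],.041).round(4))
```

```text
bin [0.6664 0.1708 0.1333] 7.635435165088518
[[-1.4, -0.7], [-0.5, -0.5], [0.7, -1.1], [-1.8, 0.5], [0.6, -0.7], [-1.5, -1.3], [-0.1, 0.2], [-0.2, 1.3], [-0.0, 0.5], [-0.1, -0.5], [0.7, -0.7], [2.5, -0.4], [-1.2, -0.4], [1.2, 0.5]]
lab [[0.5584 0.1564 0.07  ]]
b1 [[0.5947 0.2167 0.1785]]
b2 [[0.6093 0.1077 0.1785]]
side
[[ 59  59  60  60  61  61  62  62  61  62  63  64  64  63]
 [ 59  60  59  59  60  61  61  61  61  62  66  78  81  69]
 [ 57  58  59  59  60  60  62  71  87 115 146 154 152 135]
 [ 59  59  60  68  85 112 144 152 154 163 175 176 175 167]
 [ 78  99 143 152 157 162 174 176 176 175 175 176 175 175]
 [156 158 173 172 147 110 110 115 146 175 176 176 176 177]
 [175 175 175 162  95  57  57  63  95 147 176 177 176 176]
 [175 175 176 162  93  57  58  58  83 146 176 177 177 177]
 [176 176 176 172 145  65  55  67 120 171 177 177 177 178]
 [176 176 176 177 172 155 154 155 166 178 178 177 175 172]
 [177 176 177 177 177 178 178 178 176 172 170 168 167 159]
 [177 178 177 178 176 174 171 168 166 160 151 140 130 118]
 [177 173 171 169 167 162 154 143 132 120 107  99  95  91]
 [166 163 155 144 135 122 108 100  94  92  88  86  87  87]]
[46 16 12] [[311.2826087  294.30434783]
 [312.         299.5       ]
 [316.16666667 305.66666667]]
[[ 0.4802 -0.3787  0.041 ]]
[[ 0.469  -0.3984  0.041 ]]
[[ 0.4647 -0.4265  0.041 ]]
top
[ 7 23 10] [[398.28571429 267.57142857]
 [404.17391304 272.        ]
 [409.7        276.6       ]]
[[ 0.4787 -0.3791  0.041 ]]
[[ 0.4683 -0.3965  0.041 ]]
[[ 0.4574 -0.4128  0.041 ]]
```

```bash
cat >> h.py <<'E'
def down(yaw): c,s=np.cos(yaw),np.sin(yaw); return R.from_matrix(np.array([[0,0,-1],[-s,c,0],[c,s,0.]]).T)
def row(p,Rg,p0=None,R0=None):
    o=r.get_obs(); R0=R0 or Rt(); p0=o["tcp_pos"] if p0 is None else p0
    return np.r_[R0.inv().apply(np.array(p)-p0),(R0.inv()*Rg).as_rotvec()].round(4).tolist()
E
python3 - <<'E'
from h import *
print(Rt().as_matrix().round(3)); a=np.radians(-12.1)
for nm,x in dict(bowl=(135,239),jar=(412,192),mortar=(140,165)).items(): print(nm,plane("top",[x],.08).round(3))
for y in(a,a+np.pi): 
  for p in((.42,.3,.3),(.47,-.2,.25),(.441,-.391,.12)): print(row(p,down(y)))
E
```

```text
[[-0.001  0.431  0.902]
 [-0.002  0.902 -0.431]
 [-1.    -0.002  0.   ]]
bowl [[0.466 0.356 0.08 ]]
jar [[ 0.69  -0.394  0.08 ]]
mortar [[0.678 0.382 0.08 ]]
[-0.0695, -0.1975, 0.2496, -0.2345, -0.0002, 0.0024]
[-0.0184, -0.627, 0.5103, -0.2345, -0.0002, 0.0024]
[0.112, -0.8115, 0.5664, -0.2345, -0.0002, 0.0024]
[-0.0695, -0.1975, 0.2496, 2.9071, 0.0036, 0.0002]
[-0.0184, -0.627, 0.5103, 2.9071, 0.0036, 0.0002]
[0.112, -0.8115, 0.5664, 2.9071, 0.0036, 0.0002]
```

{"name": "play_rows", "arguments": {"plan": [[-0.03, -0.1, 0.12, -0.1, 0, 0, 0.0854], [-0.07, -0.2, 0.25, -0.15, 0, 0, 0.0854], [-0.07, -0.2, 0.25, -0.2345, 0, 0, 0.0854], [-0.07, -0.2, 0.25, -0.2345, 0, 0, 0.0854], [-0.07, -0.2, 0.25, -0.2345, 0, 0, 0.0854], [-0.07, -0.2, 0.25, -0.2345, 0, 0, 0.0854], [-0.018, -0.627, 0.51, -0.2345, 0, 0.002, 0.0854], [-0.018, -0.627, 0.51, -0.2345, 0, 0.002, 0.0854], [-0.018, -0.627, 0.51, -0.2345, 0, 0.002, 0.0854], [-0.018, -0.627, 0.51, -0.2345, 0, 0.002, 0.0854], [-0.018, -0.627, 0.51, -0.2345, 0, 0.002, 0.0854], [-0.018, -0.627, 0.51, -0.2345, 0, 0.002, 0.0854], [-0.018, -0.627, 0.51, -0.2345, 0, 0.002, 0.0854], [-0.018, -0.627, 0.51, -0.2345, 0, 0.002, 0.0854], [0.112, -0.8115, 0.5664, -0.2345, 0, 0.002, 0.0854], [0.112, -0.8115, 0.5664, -0.2345, 0, 0.002, 0.0854], [0.112, -0.8115, 0.5664, -0.2345, 0, 0.002, 0.0854], [0.112, -0.8115, 0.5664, -0.2345, 0, 0.002, 0.0854], [0.112, -0.8115, 0.5664, -0.2345, 0, 0.002, 0.0854], [0.112, -0.8115, 0.5664, -0.2345, 0, 0.002, 0.0854]], "squeeze": 40}}

```text
time_s: 2.6
tcp_pos: [0.4422, -0.3886, 0.1187]
orientation: [0.703, 0.075, 0.703, -0.073]
ft_force: [0.3, 0.6, 0.6]
width: 1.003
```

Run:
```python
from h import *
o=r.get_obs(); print(o["time_s"],o["tcp_pos"],o["q"].round(2),o["ft_force"])
a=np.radians(-12.1)
for z in(.06,.007): print(row((.441,-.391,z),down(a)))
```

```text
2.6 [ 0.44218468 -0.38855198  0.11871328] [ 0.07  0.48  0.73  1.87 -0.4   0.94  2.34] [0.31813461 0.58691881 0.63921358]
[0.0587, -0.0028, -0.0006, 0.0012, -0.0006, -0.0033]
[0.1117, -0.003, -0.0006, 0.0012, -0.0006, -0.0033]
```

{"name": "play_rows", "arguments": {"plan": [[0.03, -0.003, 0, 0, 0, -0.003, 0.0854], [0.059, -0.003, 0, 0, 0, -0.003, 0.0854], [0.08, -0.003, 0, 0, 0, -0.003, 0.0854], [0.095, -0.003, 0, 0, 0, -0.003, 0.0854], [0.105, -0.003, 0, 0, 0, -0.003, 0.0854], [0.112, -0.003, 0, 0, 0, -0.003, 0.0854], [0.112, -0.003, 0, 0, 0, -0.003, 0.0854], [0.112, -0.003, 0, 0, 0, -0.003, 0.0854]]}}

```text
time_s: 3.6
tcp_pos: [0.4412, -0.3932, 0.0078]
orientation: [0.704, 0.074, 0.703, -0.075]
ft_force: [0.3, -0.4, 0.1]
width: 0.999
```

Run:
```python
from h import *
o=r.get_obs(); print(o["time_s"],o["tcp_pos"],o["ft_force"],o["torque"])
print(row((.441,-.391,.007),down(np.radians(-12.1))))
cv2.imwrite("pics/t1.png",cv2.hconcat([cv2.resize(r.get_image("top")[225:325,345:445,::-1],(400,400)),cv2.resize(r.get_image("side")[240:340,250:350,::-1],(400,400))]))
```

```text
3.6 [ 0.44118635 -0.39316821  0.00780889] [ 0.28031971 -0.42693057  0.10795474] [ 0.04382731 -0.02043691  0.05679599]
[0.0008, 0.0021, -0.0006, -0.0003, 0.0012, 0.0015]
```

View pics/t1.png

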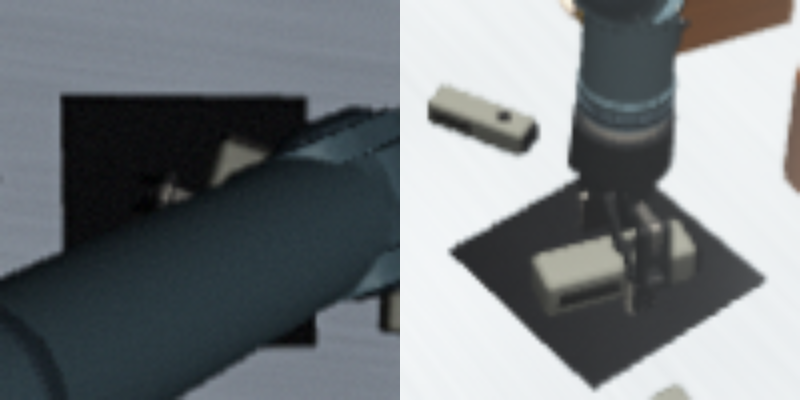

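The fingers straddle the scanner at mid-length: in the right half, the near finger is at (640,270). Closing now.

{"name": "play_rows", "arguments": {"plan": [[0, 0.001, 0, 0, 0, 0, 0.03], [0, 0.001, 0, 0, 0, 0, 0.03], [0, 0.001, 0, 0, 0, 0, 0.03], [0, 0.001, 0, 0, 0, 0, 0.03], [0, 0.001, 0, 0, 0, 0, 0.03], [0, 0.001, 0, 0, 0, 0, 0.03], [0, 0.001, 0, 0, 0, 0, 0.03], [0, 0.001, 0, 0, 0, 0, 0.03]], "squeeze": 45}}

```text
time_s: 4.7
tcp_pos: [0.4413, -0.392, 0.0076]
orientation: [0.703, 0.074, 0.703, -0.075]
ft_force: [0.8, -0.8, 3.2]
width: 0.461
```

{"name": "play_rows", "arguments": {"plan": [[-0.02, 0, 0, 0, 0, 0, 0.03], [-0.05, 0, 0, 0, 0, 0, 0.03], [-0.1, 0, 0, 0, 0, 0, 0.03], [-0.15, 0, 0, 0, 0, 0, 0.03], [-0.15, 0, 0, 0, 0, 0, 0.03], [-0.15, 0, 0, 0, 0, 0, 0.03], [-0.15, 0, 0, 0, 0, 0, 0.03]]}}

```text
time_s: 5.58
tcp_pos: [0.4399, -0.39, 0.1554]
orientation: [0.702, 0.075, 0.704, -0.074]
ft_force: [-0.5, 0.0, -1.5]
width: 0.46
```

Run:
```python
from h import *
o=r.get_obs(); print(o["time_s"],o["tcp_pos"],o["ft_force"],o["width"],o["q"].round(2))
R1=down(np.radians(7.6))
for p in((.43,-.1,.157),(.4197,.1379,.15),(.4197,.1379,.057)): print(row(p,R1))
cv2.imwrite("pics/t2.png",cv2.resize(r.get_image("side")[180:330,230:380,::-1],(600,600)))
```

```text
5.575 [ 0.43985565 -0.39000019  0.15540944] [-0.52139412  0.01575618 -1.54558865] 0.4600800257886308 [ 0.03  0.44  0.77  1.85 -0.36  1.01  2.31]
[-0.0011, 0.2815, -0.0704, -0.3437, -0.0034, -0.0014]
[0.0063, 0.512, -0.1303, -0.3437, -0.0034, -0.0014]
[0.0993, 0.5119, -0.1299, -0.3437, -0.0034, -0.0014]
```

View pics/t2.png

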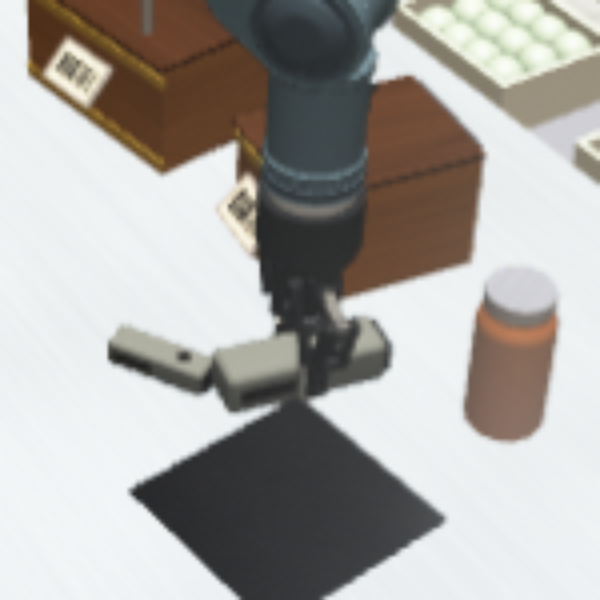

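The scanner is lifted, looks level and is gripped at its middle; the 1.5 N reading matches its weight. Moving to the aiming pose.

{"name": "play_rows", "arguments": {"plan": [[0, 0.05, -0.013, -0.06, 0, 0, 0.03], [0, 0.1, -0.026, -0.12, 0, 0, 0.03], [0, 0.15, -0.038, -0.18, 0, 0, 0.03], [0, 0.2, -0.05, -0.25, 0, 0, 0.03], [0, 0.25, -0.063, -0.3, -0.003, 0, 0.03], [0, 0.3, -0.075, -0.344, -0.003, -0.001, 0.03], [0, 0.35, -0.088, -0.344, -0.003, -0.001, 0.03], [0.003, 0.4, -0.1, -0.344, -0.003, -0.001, 0.03], [0.006, 0.45, -0.115, -0.344, -0.003, -0.001, 0.03], [0.006, 0.49, -0.125, -0.344, -0.003, -0.001, 0.03], [0.006, 0.512, -0.13, -0.344, -0.003, -0.001, 0.03], [0.006, 0.512, -0.13, -0.344, -0.003, -0.001, 0.03], [0.03, 0.512, -0.13, -0.344, -0.003, -0.001, 0.03], [0.06, 0.512, -0.13, -0.344, -0.003, -0.001, 0.03], [0.085, 0.512, -0.13, -0.344, -0.003, -0.001, 0.03], [0.099, 0.512, -0.13, -0.344, -0.003, -0.001, 0.03], [0.099, 0.512, -0.13, -0.344, -0.003, -0.001, 0.03], [0.099, 0.512, -0.13, -0.344, -0.003, -0.001, 0.03]]}}

```text
time_s: 7.88
tcp_pos: [0.4221, 0.1361, 0.0584]
orientation: [0.707, -0.047, 0.704, 0.046]
ft_force: [-0.5, -0.5, -1.6]
width: 0.464
```

Run:
```python
from h import *
o=r.get_obs(); print(o["time_s"],o["tcp_pos"],o["ft_force"],o["width"],o["q"].round(2))
R1=down(np.radians(7.6)); print(row((.4197,.1379,.0566),R1), R1.inv().__mul__(Rt()).as_rotvec(degrees=True).round(2))
a=cv2.resize(r.get_image("side")[140:260,170:270,::-1],(400,480)); im=r.get_image("top"); b=cv2.resize(im[180:300,160:260,::-1],(400,480))
cv2.imwrite("pics/t3.png",cv2.hconcat([a,b]))
f=np.array([.4197,.1379,0]); 
R2=R.from_euler("z",7.6,degrees=True)
for nm,p in dict(nosewin=(.065,0,.07),trigger=(.028,0,.088),back=(-.065,0,.088)).items(): 
  w=R2.apply(p)+f; print(nm,w.round(3),proj("side",w).round(1),((proj("side",w)-[170,140])*4).round(),proj("top",w).round(1),((proj("top",w)-[160,180])*4).round())
```

```text
7.875 [0.422138   0.13612386 0.0583653 ] [-0.47848162 -0.49599627 -1.59808219] 0.4640191054010572 [-0.77  0.26  0.4   2.23 -0.16  0.67  1.44]
[0.0018, 0.0021, -0.0022, -0.0007, 0.0039, 0.0022] [ 0.04 -0.22 -0.13]
nosewin [0.484 0.146 0.07 ] [[233.1 204.8]] [[252. 259.]] [[211.  242.2]] [[204. 249.]]
trigger [0.447 0.142 0.088] [[224.9 204.4]] [[220. 257.]] [[209.6 254.9]] [[198. 299.]]
back [0.355 0.129 0.088] [[204.  213.3]] [[136. 293.]] [[208.9 289.6]] [[196. 438.]]
```

View pics/t3.png

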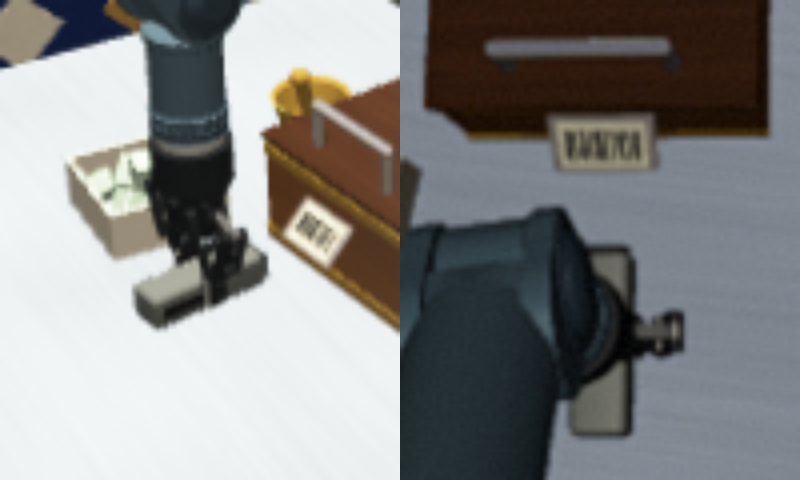

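The nose is about 75 mm short of the label and the scanner is square. In the top half, nose and label centres line up to within about 4 mm. I'll make a small correction and then hold.

{"name": "play_rows", "arguments": {"plan": [[0.002, 0.003, -0.002, 0, 0.004, 0.002, 0.03], [0.002, 0.003, -0.002, 0, 0.004, 0.002, 0.03], [0.002, 0.003, -0.002, 0, 0.004, 0.002, 0.03], [0.002, 0.003, -0.002, 0, 0.004, 0.002, 0.03], [0.002, 0.003, -0.002, 0, 0.004, 0.002, 0.03], [0.002, 0.003, -0.002, 0, 0.004, 0.002, 0.03], [0.002, 0.003, -0.002, 0, 0.004, 0.002, 0.03], [0.002, 0.003, -0.002, 0, 0.004, 0.002, 0.03], [0.002, 0.003, -0.002, 0, 0.004, 0.002, 0.03], [0.002, 0.003, -0.002, 0, 0.004, 0.002, 0.03], [0.002, 0.003, -0.002, 0, 0.004, 0.002, 0.03], [0.002, 0.003, -0.002, 0, 0.004, 0.002, 0.03], [0.002, 0.003, -0.002, 0, 0.004, 0.002, 0.03], [0.002, 0.003, -0.002, 0, 0.004, 0.002, 0.03], [0.002, 0.003, -0.002, 0, 0.004, 0.002, 0.03], [0.002, 0.003, -0.002, 0, 0.004, 0.002, 0.03], [0.002, 0.003, -0.002, 0, 0.004, 0.002, 0.03], [0.002, 0.003, -0.002, 0, 0.004, 0.002, 0.03], [0.002, 0.003, -0.002, 0, 0.004, 0.002, 0.03], [0.002, 0.003, -0.002, 0, 0.004, 0.002, 0.03]]}}

```text
time_s: 10.48
tcp_pos: [0.419, 0.139, 0.0557]
orientation: [0.705, -0.047, 0.706, 0.047]
ft_force: [0.8, 0.4, -2.0]
width: 0.464
```

Run:
```python
from h import *
o=r.get_obs(); print(o["time_s"],o["tcp_pos"],o["ft_force"],o["width"])
# measure nose/back in top view
im=r.get_image("top"); g=cv2.cvtColor(im,cv2.COLOR_RGB2HSV)
for y in(243,245,247,281,284,286): print(y,im[y,196:224].sum(1).tolist())
R1=down(np.radians(7.6)); print((R1.inv()*Rt()).as_rotvec(degrees=True).round(2))
```

```text
10.475 [0.41896205 0.13898588 0.05569505] [ 0.8151287   0.40794079 -2.02761813] 0.46411487732711776
243 [118, 71, 96, 74, 82, 96, 72, 54, 36, 33, 72, 87, 89, 87, 82, 93, 86, 88, 86, 76, 249, 375, 411, 396, 400, 403, 401, 408]
245 [104, 57, 107, 96, 90, 103, 78, 77, 57, 21, 93, 224, 276, 273, 278, 277, 282, 290, 274, 206, 162, 282, 376, 404, 401, 398, 403, 403]
247 [109, 35, 82, 99, 116, 108, 87, 74, 66, 18, 40, 204, 289, 303, 308, 304, 313, 322, 288, 221, 102, 113, 358, 415, 408, 411, 402, 406]
281 [60, 93, 275, 380, 388, 302, 237, 279, 298, 291, 292, 303, 312, 315, 313, 325, 328, 325, 271, 154, 57, 250, 391, 418, 418, 411, 416, 416]
284 [56, 193, 365, 425, 368, 254, 230, 276, 286, 297, 301, 301, 305, 318, 313, 331, 337, 318, 267, 147, 58, 246, 379, 415, 420, 412, 411, 410]
286 [64, 258, 404, 411, 354, 258, 240, 282, 291, 301, 301, 307, 311, 315, 328, 335, 335, 328, 257, 143, 81, 322, 426, 410, 413, 403, 405, 406]
[-0.01  0.08 -0.03]
```

The aim was held for 2.5 s with the edges within about 1 px of prediction: yaw error under 1° and aim error about 3 mm. Now I'll return the scanner to the mat.

Run:
```python
from h import *
R1=down(np.radians(-12.1))
for p in((.4197,.1379,.15),(.441,-.391,.15),(.441,-.391,.03)): print(row(p,R1))
```

```text
[-0.0943, -0.0012, 0.0005, 0.344, -0.0013, 0.0008]
[-0.094, -0.5283, -0.0484, 0.344, -0.0013, 0.0008]
[0.026, -0.5282, -0.0483, 0.344, -0.0013, 0.0008]
```

{"name": "play_rows", "arguments": {"plan": [[-0.04, -0.001, 0, 0, 0, 0, 0.03], [-0.094, -0.001, 0, 0, 0, 0, 0.03], [-0.094, -0.05, -0.005, 0.03, 0, 0, 0.03], [-0.094, -0.1, -0.01, 0.07, -0.001, 0, 0.03], [-0.094, -0.15, -0.014, 0.1, -0.001, 0, 0.03], [-0.094, -0.2, -0.018, 0.14, -0.001, 0, 0.03], [-0.094, -0.25, -0.023, 0.17, -0.001, 0, 0.03], [-0.094, -0.3, -0.028, 0.2, -0.001, 0, 0.03], [-0.094, -0.35, -0.032, 0.24, -0.001, 0, 0.03], [-0.094, -0.4, -0.037, 0.28, -0.001, 0, 0.03], [-0.094, -0.45, -0.042, 0.31, -0.001, 0, 0.03], [-0.094, -0.5, -0.046, 0.344, -0.001, 0, 0.03], [-0.094, -0.528, -0.048, 0.344, -0.001, 0.001, 0.03], [-0.094, -0.528, -0.048, 0.344, -0.001, 0.001, 0.03], [-0.06, -0.528, -0.048, 0.344, -0.001, 0.001, 0.03], [-0.02, -0.528, -0.048, 0.344, -0.001, 0.001, 0.03], [0.01, -0.528, -0.048, 0.344, -0.001, 0.001, 0.03], [0.026, -0.528, -0.048, 0.344, -0.001, 0.001, 0.03], [0.026, -0.528, -0.048, 0.344, -0.001, 0.001, 0.03], [0.026, -0.528, -0.048, 0.344, -0.001, 0.001, 0.03]]}}

```text
time_s: 13.02
tcp_pos: [0.4422, -0.3913, 0.0313]
orientation: [0.704, 0.074, 0.703, -0.075]
ft_force: [-0.5, -0.6, -1.7]
width: 0.462
```

Run:
```python
from h import *
o=r.get_obs(); print(o["time_s"],o["tcp_pos"],o["ft_force"],o["width"],o["q"].round(2))
print(row((.441,-.391,.0078),down(np.radians(-12.1))))
```

```text
13.025 [ 0.44221853 -0.39132685  0.03131424] [-0.51841191 -0.6323347  -1.70736839] 0.46208091174415844 [ 0.12  0.62  0.67  1.9  -0.53  0.8   2.44]
[0.0235, 0.0001, -0.0013, 0.0002, 0.0019, 0.0007]
```

{"name": "play_rows", "arguments": {"plan": [[0.008, 0, -0.001, 0, 0.002, 0, 0.03], [0.015, 0, -0.001, 0, 0.002, 0, 0.03], [0.02, 0, -0.001, 0, 0.002, 0, 0.03], [0.023, 0, -0.001, 0, 0.002, 0, 0.03], [0.023, 0, -0.001, 0, 0.002, 0, 0.03], [0.023, 0, -0.001, 0, 0.002, 0, 0.03]]}}

```text
time_s: 13.78
tcp_pos: [0.44, -0.3904, 0.0076]
orientation: [0.702, 0.075, 0.704, -0.074]
ft_force: [-2.4, 3.0, 4.4]
width: 0.464
```

Contact with the mat shows as +4 N. Opening, then rising.

{"name": "play_rows", "arguments": {"plan": [[0, 0, 0, 0, 0, 0, 0.05], [0, 0, 0, 0, 0, 0, 0.0854], [0, 0, 0, 0, 0, 0, 0.0854], [0, 0, 0, 0, 0, 0, 0.0854], [0, 0, 0, 0, 0, 0, 0.0854], [-0.02, 0, 0, 0, 0, 0, 0.0854], [-0.05, 0, 0, 0, 0, 0, 0.0854], [-0.1, 0, 0, 0, 0, 0, 0.0854], [-0.15, 0, 0, 0, 0, 0, 0.0854], [-0.21, 0, 0, 0, 0, 0, 0.0854], [-0.26, 0, 0, 0, 0, 0, 0.0854], [-0.26, 0, 0, 0, 0, 0, 0.0854]]}}

```text
time_s: 15.28
tcp_pos: [0.4426, -0.3939, 0.2737]
orientation: [0.706, 0.073, 0.7, -0.077]
ft_force: [0.0, -0.5, -1.0]
width: 1.001
```

Run:
```python
from h import *
o=r.get_obs(); print(o["time_s"],o["tcp_pos"],o["ft_force"],o["width"],o["q"].round(2))
cv2.imwrite("pics/t4.png",cv2.resize(r.get_image("side")[255:345,250:350,::-1],(500,450)))
# bar: bin frame (-.065,0)
Rb=R.from_euler("z",7.6,degrees=True); b=Rb.apply([-.065,0,0])+[.6664,.1708,0]; print(b)
for yaw in(7.6-90,7.6+90):
  print([row(p,down(np.radians(yaw))) for p in((.5,-.1,.27),(b[0],b[1],.27))])
```

```text
15.275 [ 0.44260355 -0.39390738  0.27370049] [ 0.01009266 -0.54879263 -0.98568094] 1.0006386735003845 [-0.07  0.31  0.89  1.73 -0.26  1.21  2.24]
[0.60197099 0.16220333 0.        ]
[[0.0003, 0.298, -0.0044, 1.226, 0.0042, -0.0014], [0.0002, 0.5758, 0.0401, 1.226, 0.0042, -0.0014]]
[[0.0003, 0.298, -0.0044, -1.9156, 0.0016, 0.0046], [0.0002, 0.5758, 0.0401, -1.9156, 0.0016, 0.0046]]
```

View pics/t4.png

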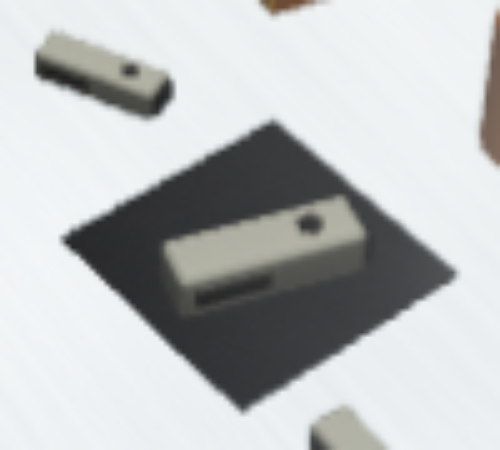

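The scanner lies flat on its mat with the trigger up and the nose pointing away. Now moving to above the bar.

{"name": "play_rows", "arguments": {"plan": [[0, 0.05, 0.001, 0.12, 0, 0, 0.0854], [0, 0.1, 0.003, 0.24, 0, 0, 0.0854], [0, 0.15, 0.006, 0.36, 0.001, 0, 0.0854], [0, 0.2, 0.01, 0.48, 0.001, 0, 0.0854], [0, 0.25, 0.014, 0.6, 0.001, 0, 0.0854], [0, 0.3, 0.018, 0.72, 0.002, 0, 0.0854], [0, 0.35, 0.022, 0.84, 0.002, 0, 0.0854], [0, 0.4, 0.026, 0.96, 0.003, -0.001, 0.0854], [0, 0.45, 0.03, 1.08, 0.004, -0.001, 0.0854], [0, 0.5, 0.034, 1.2, 0.004, -0.001, 0.07], [0, 0.55, 0.038, 1.226, 0.004, -0.001, 0.06], [0, 0.576, 0.04, 1.226, 0.004, -0.001, 0.06], [0, 0.576, 0.04, 1.226, 0.004, -0.001, 0.06], [0, 0.576, 0.04, 1.226, 0.004, -0.001, 0.06], [0, 0.576, 0.04, 1.226, 0.004, -0.001, 0.06], [0, 0.576, 0.04, 1.226, 0.004, -0.001, 0.06], [0, 0.576, 0.04, 1.226, 0.004, -0.001, 0.06]]}}

```text
time_s: 17.45
tcp_pos: [0.6007, 0.1633, 0.2673]
orientation: [0.53, 0.465, 0.534, -0.466]
ft_force: [-0.5, -0.5, -0.2]
width: 0.701
```

Run:
```python
from h import *
o=r.get_obs(); print(o["time_s"],o["tcp_pos"],o["ft_force"],o["width"],o["q"].round(2))
for z in (.27,.1535): print(row((.602,.1622,z),down(np.radians(-82.4))))
```

```text
17.45 [0.60070653 0.16329932 0.26729633] [-0.50878685 -0.54630217 -0.24342156] 0.7005347589056967 [-0.96  0.39  0.81  1.65 -0.3   1.23  0.05]
[-0.0027, 0.0011, 0.0012, -0.0003, -0.0039, 0.0048]
[0.1138, 0.0017, 0.0017, -0.0003, -0.0039, 0.0048]
```

{"name": "play_rows", "arguments": {"plan": [[0.03, 0.001, 0.001, 0, -0.004, 0.005, 0.06], [0.06, 0.001, 0.001, 0, -0.004, 0.005, 0.06], [0.085, 0.001, 0.001, 0, -0.004, 0.005, 0.06], [0.1, 0.001, 0.001, 0, -0.004, 0.005, 0.06], [0.108, 0.001, 0.001, 0, -0.004, 0.005, 0.06], [0.113, 0.001, 0.001, 0, -0.004, 0.005, 0.06], [0.113, 0.001, 0.001, 0, -0.004, 0.005, 0.06], [0.113, 0.001, 0.001, 0, -0.004, 0.005, 0.06]]}}

```text
time_s: 18.45
tcp_pos: [0.6018, 0.1636, 0.1549]
orientation: [0.533, 0.466, 0.532, -0.465]
ft_force: [-0.2, -0.7, 0.7]
width: 0.705
```

Run:
```python
from h import *
o=r.get_obs(); print(o["time_s"],o["tcp_pos"],o["ft_force"],o["width"])
print(row((.602,.1622,.1535),down(np.radians(-82.4))))
cv2.imwrite("pics/t5.png",cv2.resize(r.get_image("side")[110:220,210:330,::-1],(600,550),interpolation=2))
```

```text
18.45 [0.60183944 0.16362079 0.15487338] [-0.16052104 -0.68469286  0.65800036] 0.7045774107440038
[0.0014, -0.0, 0.0014, 0.0008, 0.0001, -0.0014]
```

View pics/t5.png

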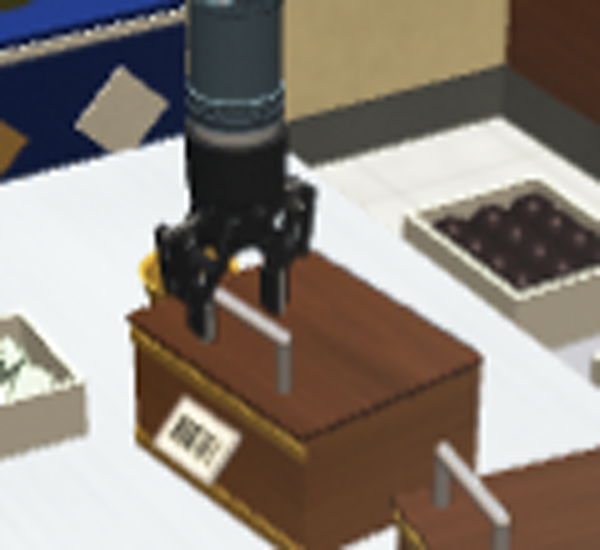

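The fingers straddle the bar at (203,320) and (272,290), clear of the lid. Closing gently.

{"name": "play_rows", "arguments": {"plan": [[0, 0, 0.001, 0, 0, 0, 0.04], [0, 0, 0.001, 0, 0, 0, 0.03], [0, 0, 0.001, 0, 0, 0, 0.02], [0, 0, 0.001, 0, 0, 0, 0.005], [0, 0, 0.001, 0, 0, 0, 0.005], [0, 0, 0.001, 0, 0, 0, 0.005], [0, 0, 0.001, 0, 0, 0, 0.005], [0, 0, 0.001, 0, 0, 0, 0.005]], "squeeze": 35}}

```text
time_s: 19.5
tcp_pos: [0.603, 0.1628, 0.1543]
orientation: [0.533, 0.466, 0.531, -0.465]
ft_force: [5.5, 0.4, -3.8]
width: 0.125
```

Run:
```python
from h import *
o=r.get_obs(); print(o["time_s"],o["tcp_pos"],o["ft_force"],o["torque"],o["width"],o["q"].round(2))
# arc rows: relative shift in tool frame; tool x=down, y=bin +x
rr=np.hypot(.155,.052);a0=np.arctan2(.052,.155)
for d in range(3,49,3):
  a=a0+np.radians(d); print(d,round(-(rr*np.sin(a)-.052),4),round(.155-rr*np.cos(a),4))
```

```text
19.5 [0.60300696 0.16277581 0.15428003] [ 5.45005915  0.39924319 -3.80327274] [ 0.08886545 -1.0747647  -0.0759824 ] 0.12467999005833975 [-0.91  0.5   0.75  1.76 -0.39  1.03  0.12]
3 -0.008 0.0029
6 -0.0159 0.0063
9 -0.0236 0.01
12 -0.0311 0.0142
15 -0.0383 0.0187
18 -0.0454 0.0237
21 -0.0521 0.0289
24 -0.0585 0.0346
27 -0.0647 0.0405
30 -0.0705 0.0468
33 -0.076 0.0533
36 -0.0812 0.0602
39 -0.086 0.0673
42 -0.0904 0.0746
45 -0.0944 0.0822
48 -0.098 0.0899
```

{"name": "play_rows", "arguments": {"plan": [[-0.004, 0.003, 0.001, 0, 0, 0, 0.005], [-0.008, 0.005, 0.001, 0, 0, 0, 0.005], [-0.016, 0.008, 0.001, 0, 0, 0, 0.005], [-0.0236, 0.012, 0.001, 0, 0, 0, 0.005], [-0.031, 0.016, 0.001, 0, 0, 0, 0.005], [-0.038, 0.021, 0.001, 0, 0, 0, 0.005], [-0.045, 0.025, 0.001, 0, 0, 0, 0.005], [-0.045, 0.025, 0.001, 0, 0, 0, 0.005], [-0.045, 0.025, 0.001, 0, 0, 0, 0.005]]}}

```text
time_s: 20.62
tcp_pos: [0.6253, 0.1656, 0.1997]
orientation: [0.531, 0.465, 0.533, -0.466]
ft_force: [-5.1, 3.8, 1.2]
width: 0.126
```

Run:
```python
from h import *
o=r.get_obs(); print(o["time_s"],o["tcp_pos"],o["ft_force"],o["torque"],o["width"],o["q"].round(2))
print(Rt().as_matrix().round(3).tolist())
```

```text
20.625 [0.62530407 0.16555586 0.19969333] [-5.09736919  3.80175396  1.2112163 ] [ 0.61896866  1.16315082 -0.06988284] 0.12620583752158207 [-0.9   0.5   0.77  1.66 -0.38  1.14  0.11]
[[-0.003, 0.991, 0.134], [0.001, 0.134, -0.991], [-1.0, -0.003, -0.001]]
```

{"name": "play_rows", "arguments": {"plan": [[-0.0067, 0.0045, 0, 0, 0, 0, 0.005], [-0.013, 0.01, 0, 0, 0, 0, 0.005], [-0.019, 0.016, 0, 0, 0, 0, 0.005], [-0.025, 0.022, 0, 0, 0, 0, 0.005], [-0.0306, 0.0286, 0, 0, 0, 0, 0.005], [-0.0358, 0.0355, 0, 0, 0, 0, 0.005], [-0.0406, 0.0426, 0, 0, 0, 0, 0.005], [-0.045, 0.05, 0, 0, 0, 0, 0.005], [-0.049, 0.0575, 0, 0, 0, 0, 0.005], [-0.049, 0.0575, 0, 0, 0, 0, 0.005], [-0.049, 0.0575, 0, 0, 0, 0, 0.005], [-0.049, 0.0575, 0, 0, 0, 0, 0.005], [-0.049, 0.0575, 0, 0, 0, 0, 0.005]]}}

```text
time_s: 22.25
tcp_pos: [0.6836, 0.1729, 0.2519]
orientation: [0.532, 0.466, 0.532, -0.465]
ft_force: [-7.2, 2.5, 7.3]
width: 0.126
```

Run:
```python
from h import *
o=r.get_obs(); p=o["tcp_pos"]; print(o["time_s"],p,o["ft_force"],o["torque"],o["width"],o["q"].round(2))
Rb=R.from_euler("z",7.6,degrees=True); d=Rb.inv().apply(p-[.603,.1628,.1543])
hx,hz=.155-d[0],.052+d[2]; print("rel",d,"r",np.hypot(hx,hz),"lid deg",np.degrees(np.arctan2(hz,hx)-np.arctan2(.052,.155)))
b=Rb.inv().apply(p+[0,0,.019]-np.array([.6664,.1708,0])); hx,hz=.09-b[0],b[2]-.1205; print("abs r",np.hypot(hx,hz),np.degrees(np.arctan2(hz,hx)-np.arctan2(.052,.155)))
im=r.get_image("side")[:,:,::-1]; cv2.imwrite("pics/side_end.png",im); cv2.imwrite("pics/t6.png",cv2.resize(im[90:240,190:350],(800,750//1))[:600])
X=lambda m,th:Rb.apply(R.from_euler("y",th,degrees=True).apply(np.array(m)-0)+[.09,0,.1205])+[.6664,.1708,0]
for th in(40,45,50): print(th,((proj("side",X([[-.185,.113,.008],[-.185,-.113,.008],[-.185,-.113,0]],th))-[190,90])*5).round().tolist())
```

```text
22.25 [0.68356843 0.17294804 0.25187728] [-7.2082653   2.53464092  7.25984866] [ 0.50470075  1.73277224 -0.00911152] 0.12626453161249962 [-0.82  0.57  0.76  1.45 -0.4   1.28  0.11]
rel [ 0.08120282 -0.00059679  0.09757728] r 0.16679144359587342 lid deg 45.19380485002771
abs r 0.16702804500599086 45.65327626479418
40 [[267.0, 264.0], [452.0, 377.0], [446.0, 387.0]]
45 [[278.0, 247.0], [464.0, 359.0], [458.0, 368.0]]
50 [[290.0, 230.0], [477.0, 341.0], [471.0, 350.0]]
```

View pics/t6.png

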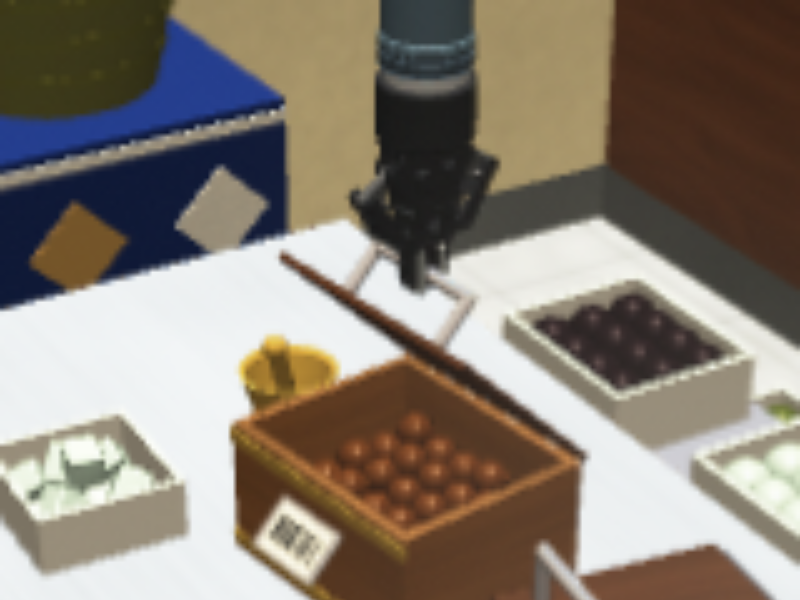

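The lid is open and almost edge-on in this view. Its front-left corner is at crop (281,256) and the bar elbows are at (375,250) and (471,297). I'll check the angle from these image points.

Run:
```python
from h import *
from scipy.optimize import least_squares
Rb=R.from_euler("z",7.635,degrees=True)
X=lambda m,th:Rb.apply(R.from_euler("y",th,degrees=True).apply(np.array(m))+[.09,0,.1205])+[.6664,.1708,0]
M=[[-.185,.113,.004],[-.155,.055,.052],[-.155,-.055,.052]]
ob=(np.array([[281,256],[375,252],[469,299]])+.5)/5-.5+[190,90]
c=np.array([[1.4,.7],[-.6,.7],[1.5,1.3]])  # residuals of the same points when shut
for k in(0,1):
  for i in range(3):
    s=least_squares(lambda t:(proj("side",X([M[i]],t[0]))[0]+k*c[i]-ob[i]),[45.]); print(k,i,s.x.round(1),s.fun.round(1))
im=r.get_image("top"); cv2.imwrite("pics/top_end.png",im[:,:,::-1])
for th in(40,45,50): print(th,proj("top",X([[-.185,.113,.008],[-.185,-.113,.008],[-.155,.055,.058],[-.155,-.055,.058]],th)).round(1).tolist())
g=cv2.cvtColor(im,cv2.COLOR_RGB2GRAY); print(g[130:235:2,176].tolist()); print(g[130:235:2,240].tolist())
o=r.get_obs(); print(o["time_s"],o["tcp_pos"],o["ft_force"])
```

```text
0 0 [44.9] [-0.8 -0.6]
0 1 [43.] [-0.4 -0.4]
0 2 [44.6] [-0.1 -0.1]
1 0 [44.7] [0.5 0.3]
1 1 [44.3] [-0.3 -0.3]
1 2 [44.4] [1.3 1.4]
40 [[154.2, 177.6], [246.0, 176.1], [176.5, 153.3], [221.5, 152.5]]
45 [[153.0, 171.8], [245.5, 170.3], [176.1, 147.3], [221.2, 146.5]]
50 [[152.0, 165.7], [245.1, 164.1], [175.8, 141.4], [221.0, 140.5]]
[13, 14, 31, 42, 30, 20, 7, 16, 25, 84, 105, 90, 102, 99, 98, 97, 89, 83, 59, 26, 26, 26, 23, 17, 20, 18, 22, 21, 17, 19, 21, 23, 21, 19, 20, 23, 33, 58, 63, 26, 16, 41, 122, 139, 136, 134, 138, 136, 132, 132, 137, 137, 131]
[139, 135, 135, 135, 131, 31, 26, 30, 29, 30, 21, 26, 24, 27, 28, 29, 28, 26, 27, 26, 26, 27, 57, 63, 64, 62, 63, 61, 61, 57, 59, 60, 63, 63, 62, 62, 66, 71, 53, 18, 17, 36, 105, 136, 135, 139, 135, 138, 140, 136, 139, 137, 135]
22.35 [0.68356119 0.17298402 0.25188389] [-6.86856104  2.47392619  7.46786125]
```

Both the kinematics (45.2° to 45.7°) and the images (about 44.5°) say 45°. I'll hold briefly, then check the bystanders and the angle once more before handing in.

{"name": "play_rows", "arguments": {"plan": [[0, 0, 0, 0, 0, 0, 0.005], [0, 0, 0, 0, 0, 0, 0.005], [0, 0, 0, 0, 0, 0, 0.005], [0, 0, 0, 0, 0, 0, 0.005], [0, 0, 0, 0, 0, 0, 0.005], [0, 0, 0, 0, 0, 0, 0.005], [0, 0, 0, 0, 0, 0, 0.005], [0, 0, 0, 0, 0, 0, 0.005]]}}

```text
time_s: 23.35
tcp_pos: [0.6836, 0.1729, 0.2519]
orientation: [0.532, 0.466, 0.533, -0.465]
ft_force: [-6.8, 2.8, 6.5]
width: 0.123
```

Run:
```python
from h import *
a=cv2.imread("pics/side0.png").astype(int); b=r.get_image("side")[:,:,::-1].astype(int)
for n,(x0,y0,x1,y1) in dict(bowl=(183,170,228,205),jar=(342,242,374,295),narrow=(285,195,355,255),mortar=(236,154,250,170),scanner=(262,278,342,334),decoy1=(254,258,288,280),decoy2=(308,334,342,366)).items():
    d=np.abs(a-b)[y0:y1,x0:x1].max(2); print(n,d.mean().round(1),(d>40).mean().round(3))
o=r.get_obs(); print(o["time_s"],o["tcp_pos"],o["ft_force"],o["width"],np.abs(o["joint_vel"]).max())
```

```text
bowl 0.5 0.0
jar 0.5 0.0
narrow 0.7 0.0
mortar 5.7 0.049
scanner 2.2 0.007
decoy1 0.5 0.0
decoy2 0.5 0.0
23.4 [0.68354683 0.17294658 0.25187428] [-7.05354507  1.71706336  8.27478774] 0.11966274420462686 0.0020583065876904312
```

The grip width drifted slightly and about 10 N of side load remains. I'll back off about 1.5 mm along that load and recheck.

{"name": "play_rows", "arguments": {"plan": [[-0.0015, -0.0015, 0, 0, 0, 0, 0.005], [-0.0015, -0.0015, 0, 0, 0, 0, 0.005], [-0.0015, -0.0015, 0, 0, 0, 0, 0.005], [-0.0015, -0.0015, 0, 0, 0, 0, 0.005], [-0.0015, -0.0015, 0, 0, 0, 0, 0.005], [-0.0015, -0.0015, 0, 0, 0, 0, 0.005], [-0.0015, -0.0015, 0, 0, 0, 0, 0.005], [-0.0015, -0.0015, 0, 0, 0, 0, 0.005]]}}

```text
time_s: 24.4
tcp_pos: [0.682, 0.1727, 0.2511]
orientation: [0.532, 0.466, 0.532, -0.465]
ft_force: [-4.9, 2.6, 3.4]
width: 0.127
```

Run:
```python
from h import *
a=cv2.imread("pics/side_end.png").astype(int)
for i in range(3): b=r.get_image("side")[:,:,::-1].astype(int); o=r.get_obs(); print(o["time_s"],o["tcp_pos"].round(4),o["ft_force"].round(1),o["width"].round(4))
d=np.abs(a-b)[135:185,243:310].max(2); print("lid region change",d.mean().round(1),(d>40).mean().round(3))
m0=cv2.imread("pics/side0.png").astype(int); d=np.abs(m0-b)[154:170,236:256].max(2); print((d>40).astype(int))
```

```text
Traceback (most recent call last):
AttributeError: 'float' object has no attribute 'round'
```

Run:
```python
from h import *
a=cv2.imread("pics/side_end.png").astype(int)
b=r.get_image("side")[:,:,::-1].astype(int); o=r.get_obs(); print(o["time_s"],o["tcp_pos"].round(4),o["ft_force"].round(1),round(o["width"],4))
d=np.abs(a-b)[135:185,243:310].max(2); print("lid region change",d.mean().round(1),(d>40).mean().round(3))
m0=cv2.imread("pics/side0.png").astype(int); d=np.abs(m0-b)[154:170,236:256].max(2); print((d>40).astype(int))
Rb=R.from_euler("z",7.6,degrees=True); p=o["tcp_pos"]; d=Rb.inv().apply(p-[.603,.1628,.1543]); hx,hz=.155-d[0],.052+d[2]
print(np.hypot(hx,hz),np.degrees(np.arctan2(hz,hx)-np.arctan2(.052,.155)))
```

```text
24.5 [0.682  0.1727 0.251 ] [-5.   3.4  3.8] 0.1242
lid region change 4.3 0.033
[[0 0 0 0 0 0 0 0 0 0 0 0 0 0 0 0 0 0 0 0]
 [0 0 0 0 0 0 0 0 0 0 0 0 0 0 0 0 0 0 0 0]
 [0 0 0 0 0 0 0 0 0 0 0 0 0 0 0 0 0 0 0 0]
 [0 0 0 0 0 0 0 0 0 0 0 0 0 0 0 0 0 0 0 0]
 [0 0 0 0 0 0 0 0 0 0 0 0 0 0 0 0 0 0 0 0]
 [0 0 0 0 0 0 0 0 0 0 0 0 0 0 0 0 0 0 0 0]
 [0 0 0 0 0 0 0 0 0 0 0 0 0 0 0 0 0 0 0 0]
 [0 0 0 0 0 0 0 0 0 0 0 0 0 0 0 0 0 0 0 0]
 [0 0 0 0 0 0 0 0 0 0 0 0 0 0 0 0 0 0 0 0]
 [0 0 0 0 0 0 0 0 0 0 0 0 0 0 0 0 0 0 0 0]
 [0 0 0 0 0 0 0 0 0 0 0 0 0 1 0 0 0 0 0 0]
 [0 0 0 0 0 0 0 0 0 0 0 0 1 1 1 1 0 0 0 1]
 [0 0 0 0 0 0 0 0 0 0 0 0 1 1 1 1 1 1 1 1]
 [0 0 0 0 0 0 0 0 0 0 0 0 1 1 1 1 1 1 1 1]
 [0 0 0 0 0 0 0 0 0 0 0 0 0 1 1 1 1 1 1 1]
 [0 0 0 0 0 0 0 0 0 0 1 0 1 1 1 1 1 1 1 1]]
0.16677236209510735 44.5623075221617
```

```bash
python3 -c "
from plant import r
print(r.job_done())"
```

```text
the job is handed in; nothing more can be done
None
```

I finished the job in order and handed it in at about 24.5 s. The arm is still holding the wide bin's lid open at about 44–45°.

- **Scan:** I picked up the largest of the three lookalikes, the one on the mat. I aimed it level and square at the wide bin's label from about 75 mm and held it still for over 2 s with the lids shut. The top view put the yaw within about 1° and the aim within about 3 mm.
- **Return:** I set the scanner back down at its starting spot, and the picture shows it lying flat on the mat with the trigger up.
- **Lid angle:** The arm position gave 44.6° at the end. Image points gave 43.0–44.9° just before a final shift that lowered the lid by about half a degree.
- **Grip:** The width reading wandered slightly, between 0.120 and 0.127. About 10 N of side load showed on the bar, so I backed off 1.5 mm, which left about 7 N.
- **Bystanders:** The bowl, jar and narrow bin looked the same as at the start. The only pixels that changed near the mortar were where the lifted lid uncovered it.
- **Mismatch:** The bar's distance from the hinge came out at 167 mm instead of 163.5 mm, which I put down to bin position error. Along the arc this barely affects the angle.

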